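# Cap the tester markers until they click

### The job

Two of the poster markers in the wooden tester block have been left uncapped: cap the fine one first, because its nib dries out sooner, then the broad one, each with its own cap. Press each cap straight down until it clicks and keep pushing until its rim sits flush on the marker's collar, and leave the other things on the table where they are. Let go of the fine cap, but finish without letting go of the broad one: the program ends still gripping it and pressing it firmly home.

Things in the scene. Friction and masses are not known exactly. Their poses are not given: they have to be found in the camera images.
- cap_fine: Small loose cap, black plastic, closed ribbed top, 23 mm across, 48 mm tall, 20 g. Bore 32 mm deep; in the mouth a chamfered inward lip, 4.5 mm high, 15.4 mm clear. Origin at its centre, z its axis, mouth at -z; starts standing on its mouth. Resistance starts with its rim about 15 mm above the collar, peaks at 8 to 12 N at 13 mm, and it snaps past at 8 to 6 mm; then almost no force until the rim meets the rigid collar.
- cap_broad: Large loose cap, same form, 32 mm across, 56 mm tall, 30 g. Bore 38 mm deep; in the mouth a chamfered inward lip, 4.5 mm high, 24.4 mm clear. Origin at its centre, z its axis, mouth at -z; starts standing on its mouth. Resistance starts with its rim about 15 mm above the collar, peaks at 8 to 12 N at 13 mm, and it snaps past at 8 to 6 mm; then almost no force until the rim meets the rigid collar.
- marker_fine: Slender uncapped marker, fixed upright in any of the block's three holes. Origin on its axis at the collar, the flat top ring of the 23 mm barrel, 105 mm above the table; z up. Above it: neck 13 mm across, 17 mm high, with four spring bumps standing 3.2 mm proud, 12 mm above the collar; then the thin round nib, tip 28 mm above the collar. Cap fully home: its centre 24 mm above the collar.
- marker_broad: Thick uncapped marker, fixed upright in any of the block's three holes. Origin on its axis at the collar, the flat top ring of the 32 mm barrel, 105 mm above the table; z up. Above it: neck 22 mm across, 17 mm high, with four spring bumps standing 3.2 mm proud, 12 mm above the collar; then the chisel nib, tip 34 mm above the collar. Cap fully home: its centre 28 mm above the collar.
- collar_broad: The collar of the broad marker: plain ring, 32 mm across and 6 mm high, on top of the barrel, part of the marker. Origin at the centre of its top face, on which the rim of the broad cap comes to rest (same point as marker_broad).
- marker_closed: Third marker in the block, 27 mm across, with its cap already on, fixed; its top is 155 mm above the table. Origin on its axis at the rim of its cap, 105 mm above the table.
- tester_block: Fixed wooden block, 66 mm deep (x), 236 mm wide (y), 56 mm tall, that holds three markers in a row along its own y axis, 78 mm apart, the middle one at its centre; a low pen tray, 42 mm deep and 18 mm tall, runs along its front (-x). Origin at the centre of the block's underside, on the table.
- tray_pen: Loose pen lying in the block's tray, 143 mm long, 10 mm thick. Origin under its middle. Bystander, to be left where it is.
- eraser: Loose eraser in a card sleeve, 21x45x12 mm, on the table in front of the block. Origin at the centre of its underside. Bystander, to be left where it is.
- tape_a: Loose roll of paper tape lying flat, 48 mm across, 15 mm tall. Origin at the centre of its underside. Bystander, to be left where it is.
- tape_b: Second roll of paper tape lying flat, 48 mm across, 15 mm tall. Origin at the centre of its underside. Bystander, to be left where it is.
There are look-alikes about, which are no part of the job. What is shaped like the cap_broad but pink or red is not meant.

How it is judged:
By the outcome, as a careful person would: the job done as asked, in the order asked, and still so for the second after the job is handed in, while the arm keeps its last pose, push and grip.
It also fails if it takes over 61 s, if anything falls off the work surface, if the arm or the gripper's body presses on something with over 40 N, if the wrist force passes 120 N, or if a joint passes its speed limit or range.

### The arm

A 6-joint arm with a two-finger parallel gripper is mounted at the origin on a cart in front of the work surface, level with it; the furniture and walls round the work are solid. World frame = base frame: x ahead of the robot, y to its left, z up, the work surface at z = 0. Lengths are in m, angles in rad, forces in N, time in s.
With the tool pointing down it reaches from about 0.425 to 0.925 m from the base axis. Payload 12.5 kg.
Tool frame: the origin (TCP) lies at the very end of the fingers, on their centre line; the grasp point (between the pads) lies 19 mm behind it; y points along the fingers, x is the direction in which the jaws open and shut, and the axes are right-handed (so a half turn about y gives the same grasp; the last joint's range is limited). The gripper opens to 85 mm and grips with 20 to 120 N. Pads are 22 mm wide; open, the fingers measure 114 mm over their backs; the gripper's body (76 mm by 85 mm) begins 54 mm behind the grasp point. The pads swing forward as they close: fully open they stand 13 mm farther back than shut.
Start: joints at [1.191, 0.491, 1.559, -0, 1.092, -0.106], TCP at [0.169, 0.602, 0.231] pointing down, gripper open.
Joint ranges: [-3.1, 3.1], [-0.84, 2.19], [0.05, 2.79], [-1.13, 4.28], [0.06, 2.93], [-2.69, 2.69]. Speed limits (rad/s): [2.22, 2.22, 2.79, 3.14, 3.14, 3.14].

### API

Orientations are given as a unit quaternion [w, x, y, z].
In Python, from rig import robot, kinematics, eyes, workorder gives the robot as it stands. The module is installed in compiled form; this text tells all that it offers. Calls block until the motion is done:
- robot.move_ptp(position, orientation): joint-space move of the TCP to a pose.
- robot.move_straight(position, rot=None, feed=0.15, contact_N=None): straight line of the TCP; rot=None keeps the orientation; feed is the mean speed in m/s. With contact_N (N) it stops when the force on the tool has changed by that much, and returns True; else False.
- robot.move_joints(angles): joint-space move.
- robot.release() and robot.grab(f_grip=None): open the fingers fully, or close them until they stop; f_grip is the grip in N (None keeps the last).
- robot.pause(seconds).
- kinematics.solve_ik(position, orientation): joint angles nearest the present ones, or None.
- eyes.get_image(name): name is "side" or "top"; returns a dict with "image" (384x512x3 uint8, blue, green, red), "vertical_fov" (degrees; the focal length in pixels is half the picture's height over the tangent of half this angle, whatever the lens; pixels are square), "cx", "cy" (the principal point, pixels), "rvec" (rotation vector, rad) and "tvec" (3), from world to camera coordinates, as OpenCV has them. Camera axes: x right, y down, z forward; pixel columns grow to the right and rows downward; lengths in m; the calibration is good to about 2 mm. A picture is of the moment at which its call begins. There is no depth.
A pose or a line that the arm cannot do raises robot.IKError and nothing moves.
- workorder.close_job(): hands the job in, once; it reports no verdict.
Readings, each from a call of its own:
- robot.read_time(): time.
- robot.read_joint_positions(): joint angles.
- robot.read_dq(): joint speeds.
- robot.read_joint_efforts(): joint torques, N m.
- robot.read_ee_pos(): TCP position.
- robot.read_tcp_rot(): TCP orientation.
- robot.read_contact_force(): force on the tool from outside, world axes, zero at the start.
- robot.read_wrist_torque(): the same for the moment, N m.
- robot.read_width(): opening from 0.0 (shut) to 1.0 (fully open).
Only numpy, scipy, OpenCV 4.12 (cv2) and the standard library are available. Lean on these libraries where they do the work, as an engineer would, in place of code of your own. Each camera call takes 0.05 s, during which the arm holds its last target. There are 200 camera calls.

## Working session

There is one attempt and no reset: what is moved stays moved. The work goes in short steps, each a Python script; the robot and the scene stay as the last script left them, time stands still between calls to the robot, and variables do not carry over. Pictures are saved under pics/ and viewed, about 8 in all and at most 12, crops included, and the job is handed in when it is done.

```bash
mkdir -p pics; cat > h.py <<'E'
import numpy as np, cv2
from rig import robot, kinematics, eyes, workorder
def cam(n):
    d=eyes.get_image(n); im=np.asarray(d["image"]); f=im.shape[0]/2/np.tan(np.radians(d["vertical_fov"])/2)
    R=cv2.Rodrigues(np.array(d["rvec"],float))[0]; t=np.array(d["tvec"],float).ravel()
    return dict(im=im,f=f,c=(d["cx"],d["cy"]),R=R,t=t,o=-R.T@t)
def ray(c,u,v): 
    r=c["R"].T@np.array([(u-c["c"][0])/c["f"],(v-c["c"][1])/c["f"],1]); return r/np.linalg.norm(r)
def onplane(c,u,v,z):
    r=ray(c,u,v); return c["o"]+r*(z-c["o"][2])/r[2]
def proj(c,p):
    q=c["R"]@np.asarray(p,float)+c["t"]; return c["f"]*q[:2]/q[2]+np.array(c["c"])
E
python3 - <<'E'
from h import *
for n in("top","side"):
    c=cam(n); print(n,c["f"],c["c"],c["o"],c["R"].round(3).tolist()); cv2.imwrite(f"pics/{n}0.png",c["im"])
    np.save(n+"0.npy",c,allow_pickle=True)
print(robot.read_time(),robot.read_tcp_rot())
E
```

```text
top 387.8130891633783 (259.3047394667133, 197.5459371373913) [ 0.47847236 -0.15998935  0.98871995] [[-0.0, -1.0, 0.016], [-0.996, -0.001, -0.093], [0.093, -0.016, -0.996]]
side 392.6029487556413 (252.80770384729408, 188.14609232150562) [ 0.58652579 -1.07741951  0.48726096] [[0.998, 0.055, -0.007], [0.015, -0.396, -0.918], [-0.053, 0.916, -0.397]]
0.1 [-0.56337246  0.56373362  0.42680433 -0.42738031]
```

View pics/top0.png

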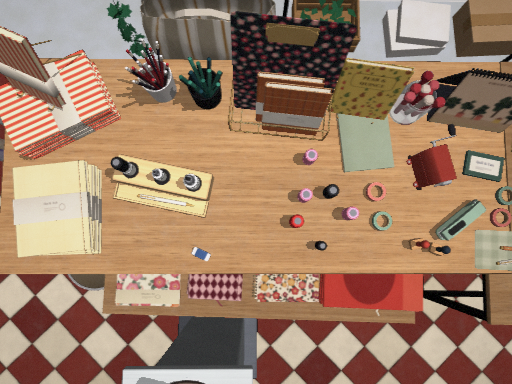

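View pics/side0.png

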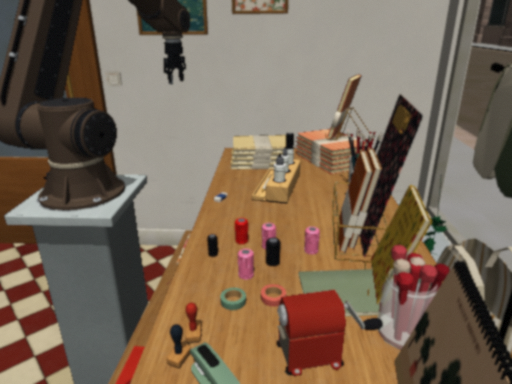

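The top view shows the block at (160,180) with markers at about (122,165), (158,176) and (192,182). The black caps are near (331,191) and (320,245), with pink and red look-alikes around them. I'll enlarge both areas.

```bash
python3 - <<'E'
from h import *
t=np.load("top0.npy",allow_pickle=True).item(); s=np.load("side0.npy",allow_pickle=True).item()
a=cv2.resize(t["im"][140:220,105:225],None,fx=4,fy=4,interpolation=cv2.INTER_CUBIC)
b=cv2.resize(t["im"][175:255,290:350],None,fx=4,fy=4,interpolation=cv2.INTER_CUBIC)
c=cv2.resize(s["im"][125:205,210:310],None,fx=3.2,fy=3.2,interpolation=cv2.INTER_CUBIC)
top=np.hstack([a,b]); bot=np.zeros((256,720,3),np.uint8); bot[:,:320]=c
d=cv2.resize(s["im"][205:285,190:310],None,fx=3.2,fy=3.2,interpolation=cv2.INTER_CUBIC); bot[:,325:325+384]=d
cv2.imwrite("pics/z0.png",np.vstack([top,bot]))
def blobs(c,th,roi):
    x0,y0,x1,y1=roi; im=c["im"][y0:y1,x0:x1]; m=(im.max(2)<th).astype(np.uint8)
    n,l,st,ce=cv2.connectedComponentsWithStats(m)
    for i in range(1,n):
        if st[i,4]>25: print(st[i]+[x0,y0,0,0,0],ce[i]+[x0,y0])
print("top");blobs(t,70,(290,175,350,255));print("side");blobs(s,70,(190,205,310,285));print('topblk');blobs(t,70,(105,145,210,195))
E
```

```text
top
[323 184  16  15 123] [329.28455285 191.56097561]
[315 241  12   9  59] [319.27118644 244.91525424]
side
[208 236  10  20 173] [212.34682081 245.65895954]
[266 240  14  26 333] [272.48948949 252.54954955]
topblk
[111 157  18  15 147] [120.60544218 164.76190476]
[123 162  15  16  55] [132.18181818 171.2       ]
[155 169  14  16  74] [163.22972973 177.86486486]
```

View pics/z0.png

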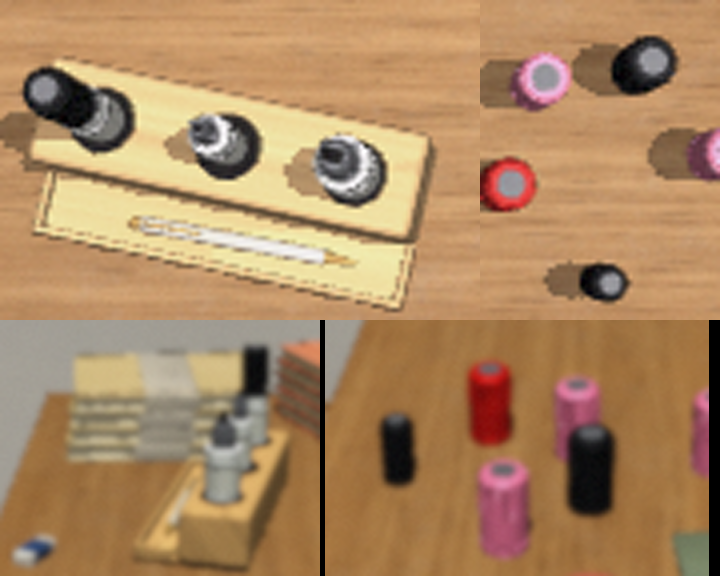

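The closed marker is on the left in the row, the fine one in the middle and the broad one on the right (lower right in the top view). The black caps' grey tops are at about (333.5,190.5) for the broad one and (322,246) for the fine one. Next I'll get metric positions.

```bash
python3 - <<'E'
from h import *
t=np.load("top0.npy",allow_pickle=True).item(); s=np.load("side0.npy",allow_pickle=True).item()
def grey(roi,lo,hi,c=t):
    x0,y0,x1,y1=roi; im=c["im"][y0:y1,x0:x1].astype(int); v=im.max(2); m=((v>lo)&(v<hi)&(v-im.min(2)<25)).astype(np.uint8)
    n,l,st,ce=cv2.connectedComponentsWithStats(m); i=1+np.argmax(st[1:,4]); return ce[i]+[x0,y0],st[i]
for n,roi,z in(("capB",(324,182,342,200),.056),("capF",(313,239,329,252),.048),("closed",(108,154,122,170),.155)):
    p,st=grey(roi,90,190); print(n,p,st[2:],onplane(t,*p,z))
for n,u,v,z in(("fine tip",154.0,171.8,.133),("broad tip",186.5,177.8,.139),("closedhole",130.5,169.5,.056),("fine hole",162,177,.056),("broad hole",193.5,183,.056)):
    print(n,onplane(t,u,v,z))
# two-view: side tips
for n,u,v,ut,vt in(("broad",279.7,157,186.5,177.8),("fine",285,150.5,154,171.8),("capF",212.5,235.5,321.8,245.8),("capB",273,239.5,333,190)):
    r1,r2=ray(s,u-.5,v-.5),ray(t,ut,vt); A=np.c_[r1,-r2]; k=np.linalg.lstsq(A,t["o"]-s["o"],rcond=None)[0]
    a,b=s["o"]+k[0]*r1,t["o"]+k[1]*r2; print(n,a,b)
# block corners
for u,v in((224.3+0,0),): pass
e=[(105+ x/4,140+y/4) for x,y in((60,58),(434,134),(410,240),(33,160))]
P=[onplane(t,u-.4,v-.4,.056)[:2] for u,v in e]; print(np.round(P,4),np.mean(P,0)); 
print([np.linalg.norm(P[i]-P[(i+1)%4]) for i in range(4)])
E
```

```text
capB [332.8372093  189.81395349] [ 8  7 43] [ 0.58451984 -0.35351673  0.056     ]
capF [322.17391304 245.43478261] [ 5  6 23] [ 0.4502201  -0.32694394  0.048     ]
closed [115.52777778 161.77777778] [ 7  7 36] [0.63352498 0.13793584 0.155     ]
fine tip [0.61532275 0.06010604 0.133     ]
broad tip [ 0.6011739  -0.01311657  0.139     ]
closedhole [0.63311858 0.13665958 0.056     ]
fine hole [0.61497912 0.06033175 0.056     ]
broad hole [ 0.60051107 -0.01586379  0.056     ]
broad [ 0.60070638 -0.01088371  0.12518924] [ 0.60311569 -0.01079227  0.12555296]
fine [0.61729696 0.06321041 0.12094248] [0.61725223 0.06320922 0.12093502]
capF [ 0.45146535 -0.32583862  0.04715801] [ 0.44932265 -0.32615239  0.04727973]
capB [ 0.5855863  -0.3536491   0.05692118] [ 0.58398004 -0.35374718  0.05675972]
[[ 0.6708  0.1641]
 [ 0.6248 -0.0629]
 [ 0.5603 -0.0492]
 [ 0.6084  0.1782]] [0.61607453 0.05757587]
[np.float64(0.23165124949872581), np.float64(0.06598107148983144), np.float64(0.23245679772919112), np.float64(0.06403310191295959)]
```

```bash
cat >> h.py <<'E'
from scipy.spatial.transform import Rotation as Ro
def ori(deg):
    a=np.radians(deg); x=np.array([np.cos(a),np.sin(a),0]); y=np.array([0,0,-1.]); 
    q=Ro.from_matrix(np.c_[x,y,np.cross(x,y)]).as_quat(); return [q[3],q[0],q[1],q[2]]
F=np.array([.4505,-.3267]); B=np.array([.5847,-.3536]); MF=np.array([.6164,.0610]); MB=np.array([.6001,-.0153])
def st(m=""): print(m,"t",round(robot.read_time(),2),"p",np.round(robot.read_ee_pos(),4),"F",np.round(robot.read_contact_force(),1),"w",round(robot.read_width(),3))
E
python3 - <<'E'
from h import *
q=robot.read_tcp_rot(); print(Ro.from_quat([q[1],q[2],q[3],q[0]]).as_matrix().round(2).tolist())
for n,p,z,an in(("F",F,.014,(-12,168,78,-102)),("B",B,.014,(0,180,-40,140)),("MF",MF,.2,(-12,168)),("MB",MB,.2,(-12,168))):
    for a in an:
        r=kinematics.solve_ik([*p,z],ori(a)); print(n,a,None if r is None else np.round(r,2))
E
```

```text
[[0.27, -0.0, -0.96], [0.96, -0.0, 0.27], [-0.0, -1.0, 0.0]]
F -12 [-0.75  0.7   1.9  -0.    0.54 -0.54]
F 168 [-0.75  0.7   1.9  -0.    0.54  2.6 ]
F 78 [-0.75  0.7   1.9  -0.    0.54 -2.11]
F -102 [-0.75  0.7   1.9  -0.    0.54  1.03]
B 0 [-0.64  0.82  1.56 -0.    0.76 -0.64]
B 180 [-0.64  0.82  1.56 -0.    0.76  2.5 ]
B -40 [-0.64  0.82  1.56 -0.    0.76  0.06]
B 140 None
MF -12 [-0.01  0.51  1.61 -0.    1.02  0.2 ]
MF 168 None
MB -12 [-0.14  0.49  1.66 -0.    1.    0.07]
MB 168 None
```

```bash
python3 - <<'E'
from h import *
robot.move_ptp([*F,.2],ori(-102)); st("above")
robot.move_straight([*F,.014],feed=.15); st("down")
robot.grab(20); st("g1"); robot.release()
robot.move_ptp([*F,.014],ori(-12)) if False else None
robot.move_straight([*F,.075],feed=.2)
robot.move_ptp([*F,.075],ori(-12)); robot.move_straight([*F,.014],feed=.15)
c=cam("top"); s=cam("side"); cv2.imwrite("pics/g1.png",s["im"])
robot.grab(60); st("g2")
E
```

```text
above t 3.48 p [ 0.4508 -0.3263  0.2   ] F [ 0.  -0.7  0. ] w 0.999
down t 4.88 p [ 0.4508 -0.3269  0.0147] F [-0.2  0.3  0.4] w 1.0
g1 t 5.47 p [ 0.4505 -0.3267  0.0142] F [-0.8  0.5  3.1] w 0.262
g2 t 9.22 p [ 0.4505 -0.3268  0.0143] F [-1.   0.8  5.4] w 0.253
```

```bash
python3 - <<'E'
from h import *
robot.move_straight([*F,.16],feed=.2); st("lift")
robot.move_ptp([*MF,.215],ori(-12)); robot.move_straight([*MF,.159],feed=.1); st("over")
s=cam("side"); t=cam("top"); np.save("s1.npy",s,allow_pickle=True); np.save("t1.npy",t,allow_pickle=True)
u,v=proj(s,[*MF,.133]).astype(int); print(proj(s,[*MF,.133]),proj(s,[*MF,.145]))
a=cv2.resize(s["im"][v-40:v+30,u-35:u+35],None,fx=7,fy=7,interpolation=cv2.INTER_CUBIC)
u,v=proj(t,[*MF,.133]).astype(int); b=cv2.resize(t["im"][v-35:v+35,u-22:u+22],None,fx=7,fy=7,interpolation=cv2.INTER_CUBIC)
cv2.imwrite("pics/over1.png",np.hstack([a,b]))
E
```

```text
lift t 10.1 p [ 0.4501 -0.3264  0.1591] F [-0.7  0.8 -0.6] w 0.253
over t 12.38 p [0.6167 0.0608 0.1594] F [ 0.1 -0.2  0.2] w 0.249
[284.3158225  146.39270988] [284.41558889 142.55107876]
```

View pics/over1.png

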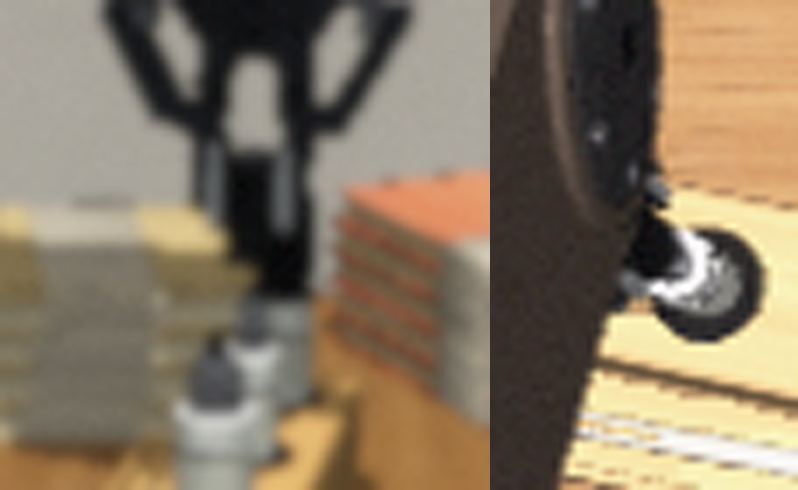

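The side view shows the held cap centred near crop u≈250, directly above the fine nib (253,320), so x agrees to about 1–2 mm. The black column at (285,270) is the closed marker behind. I'll put a number on it, then go down under force watch.

```bash
python3 - <<'E'
from h import *
s=np.load("s1.npy",allow_pickle=True).item(); u,v=proj(s,[*MF,.133]).astype(int)
g=s["im"].max(2)
for k in(20,22,24,26,28,30,32,43,44,45,46,47,48,49,50): print(k+v-40,g[k+v-40,u-10:u+16])
print("cols",u-10)
p=np.array(robot.read_ee_pos());print(p,proj(s,p+[0,0,.019]),proj(s,p+[0,0,.03]))
hit=robot.move_straight([*MF,.128],feed=.03,contact_N=3); st(hit); print(robot.read_wrist_torque())
E
```

```text
126 [162 144 100  55  54  65  58  75 112 134 136 135 138 143 130  94  55  32
  32  68 115 143 153 154 162 168]
128 [164 149 107  64  70  85  73  48  47  53  52  53  52  63  78  86  74  47
  42  83 132 160 169 170 169 168]
130 [167 152 107  67  76  89  73  41  18  20  18  22  22  43  75  92  76  51
  70 121 154 168 169 169 169 171]
132 [167 152 108  72  84  94  76  37  19   6  14  14  17  44  80  96  80  55
  73 125 158 168 169 171 181 191]
134 [169 153 113  79  85  94  74  39  17  11  13  17  20  44  81  95  81  50
  46  88 137 162 168 163 158 168]
136 [209 200 183 159 136 111  77  40  19  14  15  16  19  46  78  97  78  46
  35  73 129 154 153 147 140 128]
138 [222 222 223 210 186 150 111  64  28  16  15  16  14  33  59  70  61  36
  28  73 126 151 146 137 138 137]
149 [118 120 119 120 121 120 121 120 110  92  80  74  72  79  87  90  91  92
  94 112 135 148 144 128 118 116]
150 [127 127 127 127 128 127 127 125 114  96  87  86  89 105 119 125 125 119
 117 129 145 152 142 127 123 121]
151 [129 134 130 131 130 129 128 127 114  99  87  86  93 109 126 135 137 127
 123 132 142 139 125 117 119 121]
152 [126 125 126 125 123 116 111 109  99  91  81  83  87 104 121 129 131 126
 123 129 138 129 116 109 110 117]
153 [117 117 118 115 105  89  88  93  91  80  74  75  79  93 108 116 119 115
 112 126 138 137 128 115 111 111]
154 [116 117 116 108  90  67  70  99 106  90  80  77  88 107 115 110 108 107
 106 123 142 151 145 130 116 116]
155 [125 122 118 107  82  59  72 113 131 123 115 115 129 147 145 128 115 112
 111 126 145 158 156 143 132 126]
156 [129 127 119 101  81  62  72 113 142 159 167 171 175 178 162 137 121 117
 116 128 147 161 162 157 146 142]
cols 274
[0.61675516 0.06095434 0.15976933] [284.82114775 131.57667302] [284.91590753 127.94529808]
True t 13.26 p [0.6169 0.061  0.1338] F [ 2.7 -0.6  2.2] w 0.252
[-0.10899272 -0.57896824 -0.01631915]
```

Contact came with the rim 14.8 mm above the collar, which is where it should be. Fx is +2.7 N, and the side picture also puts the cap about 0.5–0.8 px to -x of the nib. I'll back off and shift +x.

```bash
python3 - <<'E'
from h import *
for d in(.0012,.0022):
    robot.move_straight([MF[0]+d,MF[1],.139],feed=.05); f0=np.array(robot.read_contact_force())
    hit=robot.move_straight([MF[0]+d,MF[1],.129],feed=.02,contact_N=3); st((d,hit,f0.round(1))); print(np.round(robot.read_wrist_torque(),2))
E
```

```text
(0.0012, True, array([ 0.2, -0.5,  0. ])) t 13.89 p [0.6177 0.061  0.1327] F [1.  0.5 4.2] w 0.248
[-0.08 -0.1   0.04]
(0.0022, True, array([ 0.9, -0.2, -0.4])) t 14.53 p [0.6181 0.061  0.1328] F [-1.6 -0.9  4. ] w 0.251
[-0.06  0.25  0.06]
```

```bash
python3 - <<'E'
from h import *
x=MF[0]+.0016
robot.grab(100)
for z in(.130,.127,.124,.121):
    h=robot.move_straight([x,MF[1],z],feed=.03,contact_N=25); st((z,h))
h=robot.move_straight([x,MF[1],.113],feed=.015,contact_N=20); st(h)
robot.pause(.2); st()
E
```

```text
(0.13, False) t 15.01 p [0.6179 0.061  0.1298] F [-1.3 -1.5  0.3] w 0.243
(0.127, False) t 15.26 p [0.6176 0.061  0.1258] F [  2.3  -0.2 -10.7] w 0.243
(0.124, False) t 15.51 p [0.6179 0.061  0.1239] F [-0.9 -0.2 -3.4] w 0.246
(0.121, False) t 15.76 p [0.6181 0.061  0.1211] F [-0.4  1.2  0.8] w 0.241
True t 16.07 p [0.6182 0.061  0.1194] F [-0.9  0.6  6.8] w 0.241
 t 16.27 p [0.6182 0.061  0.1194] F [-2.   0.1  6.2] w 0.246
```

```bash
python3 - <<'E'
from h import *
x=MF[0]+.0016
h=robot.move_straight([x,MF[1],.114],feed=.015,contact_N=25); st(h)
robot.release(); st("rel")
robot.move_straight([x,MF[1],.23],feed=.25); 
robot.move_ptp([*B,.2],ori(-40)); st("aboveB")
s=cam("side"); t=cam("top"); np.save("s2.npy",s,allow_pickle=True); np.save("t2.npy",t,allow_pickle=True)
u,v=proj(s,[*MF,.133]).astype(int)
a=cv2.resize(s["im"][v-35:v+35,u-35:u+35],None,fx=6,fy=6,interpolation=cv2.INTER_CUBIC)
b=cv2.resize(t["im"][140:210,105:205],None,fx=3.8,fy=6,interpolation=cv2.INTER_CUBIC)
cv2.imwrite("pics/f_on.png",np.hstack([a,b]))
E
```

```text
True t 16.5 p [0.6183 0.061  0.1194] F [-2.8 -1.3  6.4] w 0.244
rel t 17.14 p [0.618  0.061  0.1186] F [0.4 0.6 0.5] w 1.0
aboveB t 19.27 p [ 0.5853 -0.3525  0.2001] F [-0.5 -0.2  0.2] w 1.0
```

View pics/f_on.png

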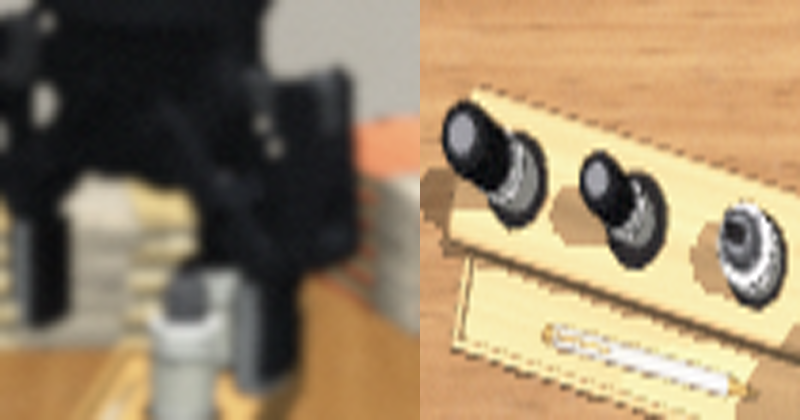

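The top view shows the fine cap upright on the middle marker; the broad marker is still bare. Now the broad cap.

```bash
python3 - <<'E'
from h import *
robot.move_straight([*B,.018],feed=.15); st("down"); robot.grab(20); st("g1"); robot.release()
robot.move_straight([*B,.085],feed=.2); robot.move_ptp([*B,.085],ori(0)); robot.move_straight([*B,.018],feed=.15)
robot.grab(100); st("g2")
robot.move_straight([*B,.18],feed=.2)
p=np.array([.6017,-.0153])
robot.move_ptp([*p,.225],ori(-12)); st("over")
robot.move_straight([*p,.165],feed=.15); s=cam("side"); t=cam("top"); np.save("s3.npy",s,allow_pickle=True)
u,v=proj(s,[*p,.139]).astype(int)
a=cv2.resize(s["im"][v-40:v+30,u-35:u+35],None,fx=7,fy=7,interpolation=cv2.INTER_CUBIC); cv2.imwrite("pics/over2.png",a)
f0=np.array(robot.read_contact_force()).round(1)
h=robot.move_straight([*p,.1345],feed=.03,contact_N=3); st((h,f0)); print(np.round(robot.read_wrist_torque(),2))
E
```

```text
down t 20.74 p [ 0.5851 -0.3539  0.0189] F [0.2 0.1 0.2] w 0.999
g1 t 21.27 p [ 0.5848 -0.3537  0.0183] F [-0.9  0.7  3.2] w 0.368
g2 t 24.19 p [ 0.585  -0.3538  0.0189] F [-0.5  0.4  6. ] w 0.35
over t 26.44 p [ 0.6018 -0.0162  0.2246] F [ 0.3 -0.1 -0.7] w 0.348
(True, array([ 0.6, -0.2, -1.3])) t 27.93 p [ 0.6016 -0.0154  0.1373] F [-0.6 -1.1  3.6] w 0.356
[-0.15 -0.06  0.03]
```

View pics/over2.png

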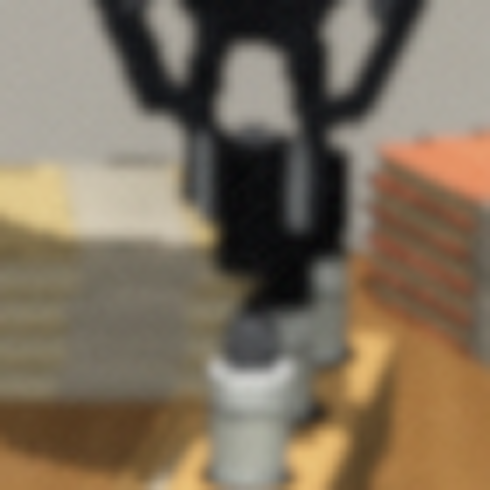

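Contact came about 14 mm above the collar with almost no lateral force. I'll press home.

```bash
python3 - <<'E'
from h import *
p=[.6017,-.0153]
for z in(.134,.131,.128,.125):
    h=robot.move_straight([*p,z],feed=.03,contact_N=25); st((z,h))
h=robot.move_straight([*p,.116],feed=.015,contact_N=15); st(h)
z=robot.read_ee_pos()[2]
for k in range(1,7):
    robot.move_straight([*p,z-.0006*k],feed=.01); robot.pause(.1); st((k,round(z-.0006*k,4)))
    if robot.read_contact_force()[2]>22: break
E
```

```text
(0.134, False) t 28.19 p [ 0.6016 -0.0154  0.1337] F [-0.  -1.4 -0.5] w 0.355
(0.131, False) t 28.44 p [ 0.601  -0.0152  0.1297] F [  1.2  -1.8 -12.8] w 0.351
(0.128, False) t 28.69 p [ 0.6017 -0.0153  0.1281] F [ 0.5 -1.1 -2.5] w 0.35
(0.125, False) t 28.94 p [ 0.6018 -0.0153  0.1251] F [-0.1 -0.9 -0.4] w 0.35
True t 29.24 p [ 0.6019 -0.0153  0.1239] F [-0.7 -0.   6.4] w 0.355
(1, np.float64(0.1233)) t 29.59 p [ 0.6019 -0.0153  0.1239] F [-1.6 -0.4  5.5] w 0.353
(2, np.float64(0.1227)) t 29.94 p [ 0.6019 -0.0153  0.1238] F [-3.5 -1.  11.8] w 0.352
(3, np.float64(0.1221)) t 30.29 p [ 0.6019 -0.0153  0.1238] F [-5.8 -0.3 16.8] w 0.354
(4, np.float64(0.1215)) t 30.64 p [ 0.6019 -0.0153  0.1237] F [-7.2  0.3 22.7] w 0.349
```

It's rigid at TCP z = 0.1238, against 0.1237–0.1239 predicted for flush, and is held with 23 N. Last look before handing in.

```bash
python3 - <<'E'
from h import *
robot.pause(.5); st()
s=cam("side"); t=cam("top")
cv2.imwrite("pics/end.png",np.vstack([cv2.resize(s["im"][110:180,240:340],None,fx=5,fy=4,interpolation=cv2.INTER_CUBIC),cv2.resize(t["im"][140:270,100:400],(500,217))]))
E
```

```text
t 31.14 p [ 0.602  -0.0153  0.1237] F [-7.1 -0.2 22.6] w 0.353
```

View pics/end.png

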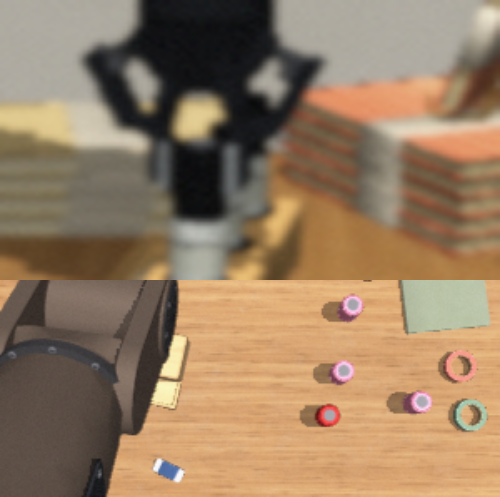

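The side view shows the broad cap gripped and sitting on its collar. The look-alikes, tapes and eraser look undisturbed. I'm handing in.

```bash
python3 -c "
from h import *
workorder.close_job(); st()"
```

```text
the job is handed in; nothing more can be done
the job is handed in; nothing more can be done
```

Both markers are capped, the fine one first and then the broad one, and the job was handed in at about 31 s. The arm is still gripping the broad cap and pressing it down.

- **Fine cap:** The camera position was about 1.6 mm off in x. I found this from the side force at first contact and corrected it before pressing. The cap clicked and came up against the collar at the flush height, within about 0.5 mm. I then let go, and a later picture shows it standing upright on its marker.
- **Broad cap:** It clicked and came to rest at the height predicted for flush, within about 0.2 mm. The final push was a steady 22.6 N down, with about 7 N sideways in -x as well. I set the grip to 100 N.
- **Other things on the table:** The look-alikes, the eraser and both tape rolls look unmoved in the last picture, which I checked by eye only. The pen was hidden by the arm at the end; it looked in place in its tray at 19 s, after the fine cap went on.
- **Limits of the checks:** I judged both caps flush from arm height and force, because the pictures are too coarse to show a gap of under a millimetre. The last picture does not show the fine cap clearly, as the arm is in the way.

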